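# Switch off the bench supply and check the heat sink with the pistol thermometer

## Robot

A 6-joint arm with a two-finger parallel gripper is mounted at the origin on the work surface. World frame = base frame: x ahead of the robot, y to its left, z up, the work surface at z = 0. Lengths are in m, angles in rad, forces in N, time in s.
With the tool pointing down it reaches from about 0.25 to 0.775 m from the base axis. Payload 4 kg.
Tool frame: the origin (TCP) lies midway between the tips of the shut fingers; the grasp point (between the pads) lies env.grip_depth behind it (env.grip_depth is the distance from the TCP to the grasp point, in m); z points along the fingers, y is the line along which they close (so a half turn about z gives the same grasp; the last joint's range is limited). The gripper opens to 85 mm and grips with 20 to 120 N. Pads are 22 mm wide; open, the fingers measure 114 mm over their backs; the gripper's body (76 mm by 85 mm) begins 54 mm behind the grasp point. The pads swing forward as they close: fully open they stand 13 mm farther back than shut.
Start: joints at [1.038, 0.087, 1.371, -0, 1.684, -0.103], TCP at [0.229, 0.5, 0.231] pointing down, gripper open.
Joint ranges: [-3.1, 3.1], [-0.76, 2.03], [0.27, 2.55], [-1.08, 4.22], [0.17, 2.65], [-2.57, 2.57]. Speed limits (rad/s): [2.79, 2.79, 3.14, 3.14, 3.14, 3.14].

## Interface

Orientations are given as a rotation vector (axis times angle).
In Python, from plant import env, imaging, ticket gives the robot as it stands.
- The arm moves only by the shell command python3 -m crank 'ROWS' [OPENING] [FORCE]. ROWS is JSON, a list of rows, each a list of 4 numbers: the shift along the tool's x, y, z in m, then the turn about the tool's z in rad. In form: [[dx, dy, dz, twist], ...]. A call has 1 to 8 rows; each row shifts and turns the commanded pose from where the row before left it, along the tool's axes as they then stand; what a row does not reach is not made up. A row lasts 1/12 s, in which the tool goes at most 41.7 mm and 7.16 degrees, less where a joint would pass 70% of its speed; a pose out of reach is approached as far as the arm can. A call is refused whole if a number of a shift passes 0.0417 or a number of a turn 0.125, either way. A call with a gripper value outside its range is refused whole. OPENING is the opening, from 0 (shut) to 1 (fully open), set as the call begins (- or left out, the last holds). The fingers move at their own pace and stop on an object; FORCE is the grip in N (left out, the last holds). Time passes only in rows, so rows that do not move let the fingers close. It gives the time, the measured TCP pose, the force, the opening and the grip force at its end, in the units of the state.
- env.get_state(): the state, without advancing time (a new reading comes with each control period).
- imaging.get_image(name): name is "scene" or "side" or "wrist"; returns a dict with "color" (400x640x3 uint8, red, green, blue), "camera_matrix" (3x3 intrinsics, pixels), "k1" (the pictures are not rectified: a ray, as slopes to the right and down, at radius r is drawn at 1 + k1 r^2 times it, then the intrinsics apply), "position" and "rotation" of the camera in the world. Camera axes: x right, y up, looking along -z (the intrinsics and any distortion apply to the point x, -y, -z); pixel columns grow to the right and rows downward; lengths in m; the calibration is good to about 2 mm. A picture is of the moment at which its call begins. There is no depth.
- ticket.close_job(): hands the job in; it is judged then, once.
The state is a dict: "time": time; "joints": joint angles; "dq": joint speeds; "effort": joint torques, N m; "ee_pos": TCP position; "tcp_rot": TCP orientation; "force": force on the tool from outside, world axes, zero at the start; "moment": the same for the moment, N m; "finger_gap": finger opening in m; "grip_force": force on a finger pad.
Only numpy, scipy, OpenCV 4.12 (cv2) and the standard library are available. Lean on these libraries where they do the work, as an engineer would, in place of code of your own. Each camera call takes 0.05 s, during which the arm holds its last target. There are 200 camera calls.

## Task

The board under test has to be shut down and checked. First switch the bench supply off: press its selector knob down against the spring and, keeping it pressed, turn it clockwise past the stop to the end of its travel, then let it spring up. Then take the pistol thermometer, aim it squarely at the middle of the paper patch on the finned heat sink (not the board with the round coils) from about 10 cm, hold it still there for two seconds, and stand it upright in its dock, without shifting anything else that lies on the bench.

Things in the scene. Friction and masses are not known exactly. Their poses are not given: they have to be found in the camera images.
- selector_press (a joint): how far the supply's selector knob is pressed down, m: 0 = up, 0.007 = fully down; spring: 3 N at first to about 7 N fully down; it springs back up when released
- selector (a joint): angle of the selector knob, rad, growing clockwise from above; starts at 0.1 to 0.65; 1.5 = OFF, end of travel. Light friction (0.05 N m), stays where left. Unpressed, a pin on its rim hits a steel stop bracket at about 0.9; pressed at least 5 mm, the pin passes under it, is clear again from about 1.4 and then springs up behind it
- selector_grip (a point): point to grip the selector knob: on its vertical axis, in the middle of its grip bar, 97 mm above the bench while up. The bar is 52 mm long along this point's x, 14 mm thick along its y, 32 mm high; its top is 11 mm above this point, and the top of the 64 mm wide disc that carries it 20 mm below this point. Turns and sinks with the knob
- supply: bench supply with the knob: fixed low grey box 130 x 130 x 60 mm high; origin under its centre, the knob's axis passes through the centre; small stop bracket beside the disc rises to 79 mm above the bench
- thermometer: loose grey pistol-shaped thermometer (300 g) standing upright on its black foot; x points where it aims, z up. Foot 70 (x) x 56 (y) x 14 mm, handle 36 x 30 mm above it, then a flat-sided barrel 130 mm long (x from -45 to +85 mm), 38 mm wide (y), from 80 to 124 mm above the foot's underside; black nozzle in front. Origin: centre of the foot's underside
- barrel (a point): point to grip the thermometer: in the middle of the barrel over the handle, 102 mm above the underside of the foot, close above the centre of mass; same axes as the thermometer
- nozzle (a point): tip of the thermometer's nozzle, 100 mm ahead (x) of the barrel point, at the same height; the aiming line runs from here along x
- patch (a point): middle of the 40 mm square paper patch on the heat sink's face, about 125 mm above the bench. Its x points INTO the heat sink, along the ideal aiming direction (forward and 40 degrees downward), y level, so a thermometer aimed squarely has the same orientation as this point. Fins to either side of the patch stand 20 mm proud of it
- heatsink: dark square finned heat sink, 92 x 86 mm, on a green 120 x 100 mm board leaning back in a holder; fixed; origin at the patch, same axes as the patch
- holder_a: fixed holder that carries the heat sink's board; base 110 x 110 mm, 140 mm wide over the jaws, everything below 180 mm; origin under its centre
- holder_b: identical fixed holder with the other board, with four round coils: not the one to check; an obstacle of the same size; origin under its centre
- dock: the thermometer's dock: fixed black tray on the bench, 104 (x) x 88 (y) mm, 13 mm high, walls 5 mm, inner floor 94 x 78 mm at 5 mm above the bench; origin under its centre. The foot goes inside the rim, long side along the tray's x
- glue_bottle: bystander, loose: upright white glue bottle, 52 mm across, 150 tall; origin under its centre
- spray_can: bystander, loose: upright aluminium can, 54 mm across, 160 tall; origin under its centre
- solder_reel: bystander, loose: metal solder reel standing on its flange, 68 mm across, 46 tall; origin under its centre
- multimeter: bystander, loose: yellow multimeter lying face up, 75 x 140 x 40 mm high (its y is the long way); origin under its centre
- flux_jar: bystander, loose: squat jar, 64 mm across, 60 tall; origin under its centre
- tip_cup: bystander, loose: small white cup, 70 mm across, 70 tall; origin under its centre
There are look-alikes about, which are no part of the job. There is more than one size of the dock; the one meant has the size given above.

How it is judged:
On the way, in this order (a step that is already met when the one before it is completed fails the run):
1. the selector is pressed down before the stop (value of joint selector_press above 0.003 m and value of joint selector below 0.95 rad), for 0.05 s.
2. the selector is at OFF and has sprung up (value of joint selector above 1.38 rad and value of joint selector_press below 0.002 m), for 0.2 s.
3. the thermometer is held still 1.2 s, nozzle 65 to 145 mm from the patch, aiming line within 14 mm of its middle each way, within 0.3 rad of square (x of patch in the frame of nozzle between 0.065 and 0.145 m and y of patch in the frame of nozzle between -0.014 and 0.014 m and z of patch in the frame of nozzle between -0.014 and 0.014 m and angle between the x axis of thermometer and the x axis of heatsink, either way round below 0.3 rad and linear speed of thermometer below 0.03 m/s and angular speed of thermometer below 0.15 rad/s), for 1.2 s.
4. the thermometer stands in its dock (x of thermometer in the frame of dock between -0.018 and 0.018 m and y of thermometer in the frame of dock between -0.018 and 0.018 m and z of thermometer in the frame of dock below 0.009 m and angle between thermometer's own z axis and vertical below 0.08 rad and linear speed of thermometer below 0.02 m/s), for 0.2 s.
At the end, for the whole second after the job is handed in: Selector at OFF (over 1.38 rad) and sprung up (under 2 mm). After its aimed reading the thermometer stands upright and at rest in the dock, foot inside the rim (18 mm of centre each way, 4 mm of the floor). Every bystander within 30 mm of its start (all of step 2 and all of step 4 and distance of each of glue_bottle, spray_can, solder_reel, multimeter, flux_jar, tip_cup from where it was at the start of the episode below 0.03 m); the robot touches nothing.
It fails at once if a loose bystander is shifted by more than 30 mm (distance of any of glue_bottle, spray_can, solder_reel, multimeter, flux_jar, tip_cup from where it was at the start of the episode above 0.03 m).
It also fails if it takes over 69 s, if anything falls off the work surface, if the arm or the gripper's body presses on something with over 40 N, if the wrist force passes 120 N, or if a joint passes its speed limit or range.

## Working session

There is one attempt and no reset: what is moved stays moved. The work goes in short steps, Python scripts to look and compute and a shell command to move; the robot and the scene stay as the last step left them, time stands still between calls to the robot, and variables do not carry over. Pictures are saved under pics/ and viewed, at most 10 in all, crops included, and the job is handed in when it is done.

```bash
ls; mkdir -p pics; python3 - <<'E'
from plant import env, imaging
import cv2,numpy as np
s=env.get_state();print(s,env.grip_depth)
for n in("scene","side","wrist"):
    d=imaging.get_image(n);np.savez(f"pics/{n}0.npz",**d)
    cv2.imwrite(f"pics/{n}0.png",d["color"][:,:,::-1])
    print(n,d["camera_matrix"],d["k1"],d["position"],d["rotation"])
a=[cv2.imread(f"pics/{n}0.png") for n in("scene","side")]
E
```

```text
pics
{'time': 0.0, 'joints': array([ 1.03786330e+00,  8.80056222e-02,  1.37226377e+00, -9.38364396e-08,
        1.68364026e+00, -1.03119305e-01]), 'dq': array([ 0.00158899,  0.00018536, -0.00010643, -0.0012747 ,  0.00153104,
       -0.00060445]), 'effort': array([ 7.81392555e-04, -3.51863945e+01, -3.13274539e+01, -2.05738111e-04,
        1.07818254e-02, -3.81530924e-06]), 'ee_pos': array([0.22893994, 0.49952715, 0.23010666]), 'tcp_rot': array([-0.66980996, -3.06861466,  0.00345628]), 'force': array([-0.31771754, -0.18881034,  0.24073227]), 'moment': array([0.03159445, 0.05152669, 0.00793545]), 'grip_force': 0.0, 'finger_gap': 0.0855439409261124} 0.0187
scene [[391.78145223   0.         324.37424769]
 [  0.         391.78145223 199.19847428]
 [  0.           0.           1.        ]] -0.007637530250542705 [1.27665587 0.16195775 0.95537398] [0.53531153 0.63882934 1.67583697]
side [[416.02958691   0.         319.93598633]
 [  0.         416.02958691 198.11716789]
 [  0.           0.           1.        ]] -0.10890517696909056 [-3.39058349e-04 -4.63523616e-01  8.81225957e-01] [ 0.6849999  -0.31186818 -0.78834034]
wrist [[342.87348008   0.         324.21648933]
 [  0.         342.87348008 197.21474554]
 [  0.           0.           1.        ]] -0.027234091892926207 [0.16631621 0.52867844 0.37188482] [-0.24662172 -0.15505515  1.13392436]
```

View pics/scene0.png

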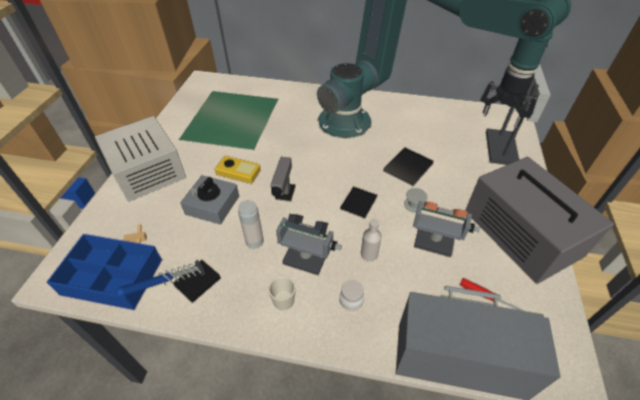

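View pics/side0.png

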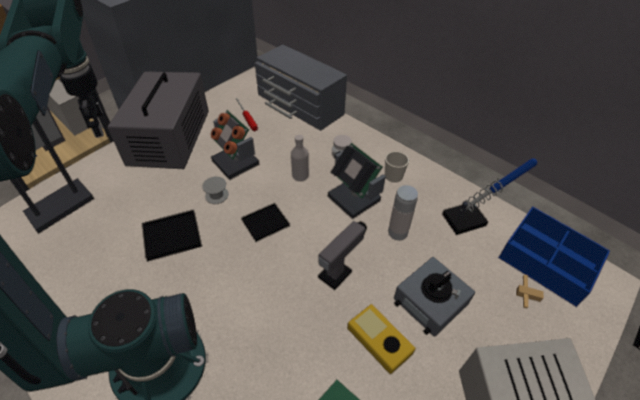

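Scene view: supply at (210,195), thermometer (283,180), heat-sink holder (307,245), trays (360,202) and (410,165). Side view: knob (437,288), thermometer (340,255), patch (355,172), trays (265,222) and (171,235), can (402,215). Next I'll crop closer for measuring.

```bash
cat > h.py <<'E'
import numpy as np,cv2
from scipy.spatial.transform import Rotation as R
def load(n): return dict(np.load(f"pics/{n}.npz"))
def ray(d,p):
    K=d["camera_matrix"];u=(np.array(p,float)-K[:2,2])/[K[0,0],K[1,1]]
    r=np.linalg.norm(u);s=r
    for _ in range(20): s=r/(1+float(d["k1"])*s*s)
    u=u*(s/max(r,1e-9))
    v=R.from_rotvec(d["rotation"]).apply([u[0],-u[1],-1]);return d["position"],v/np.linalg.norm(v)
def plane(d,p,z):
    o,v=ray(d,p);return o+v*(z-o[2])/v[2]
def tri(d1,p1,d2,p2):
    A=0;b=0
    for d,p in((d1,p1),(d2,p2)):
        o,v=ray(d,p);M=np.eye(3)-np.outer(v,v);A=A+M;b=b+M@o
    x=np.linalg.solve(A,b);o,v=ray(d1,p1);o2,v2=ray(d2,p2)
    return x,abs(np.dot(o-o2,np.cross(v,v2)))/np.linalg.norm(np.cross(v,v2))
def proj(d,X):
    c=R.from_rotvec(d["rotation"]).inv().apply(np.array(X)-d["position"]);u=np.array([c[0],-c[1]])/-c[2]
    u=u*(1+float(d["k1"])*(u@u));K=d["camera_matrix"];return u*[K[0,0],K[1,1]]+K[:2,2]
def grab(n,name):
    from plant import imaging
    d=imaging.get_image(n);np.savez(f"pics/{name}.npz",**d);return d
def crop(d,x,y,w,h,s,f):
    c=d["color"][y:y+h,x:x+w,::-1];c=cv2.resize(c,None,fx=s,fy=s,interpolation=cv2.INTER_CUBIC)
    for i in range(0,w,20):
        cv2.line(c,(i*s,0),(i*s,6 if i%100 else 14),(0,0,255),1); cv2.putText(c,str(x+i),(i*s,20),0,.3,(0,0,255),1)
    for i in range(0,h,20):
        cv2.line(c,(0,i*s),(6,i*s),(0,0,255),1); cv2.putText(c,str(y+i),(8,i*s+4),0,.3,(0,0,255),1)
    cv2.imwrite(f"pics/{f}.png",c)
E
python3 - <<'E'
from h import *
s=load("side0");c=load("scene0")
crop(s,300,140,190,145,4,"s1"); crop(c,165,140,195,140,4,"c1")
d=np.load("pics/wrist0.npz")
# trays: dark blobs
for n,D in(("side0",s),("scene0",c)):
    g=D["color"].max(2)
    m=(g<48).astype(np.uint8)
    cs,_=cv2.findContours(m,cv2.RETR_EXTERNAL,cv2.CHAIN_APPROX_NONE)
    for k in cs:
        if cv2.contourArea(k)>300:
            x,y,w,h=cv2.boundingRect(k)
            if (n=="side0" and 130<x and x+w<300) or(n!="side0" and 330<x and x+w<440):
                ap=cv2.approxPolyDP(k,6,True)[:,0]
                P=np.array([plane(D,p,0.013)for p in ap])
                print(n,ap.tolist(),P.round(3)[:,:2].tolist(),np.linalg.norm(P-np.roll(P,-1,0),axis=1).round(3),P.mean(0).round(4))
E
```

```text
side0 [[192, 211], [143, 224], [148, 260], [200, 245]] [[0.306, 0.282], [0.187, 0.343], [0.133, 0.232], [0.252, 0.173]] [0.134 0.123 0.133 0.122] [0.2195 0.2578 0.013 ]
side0 [[274, 204], [242, 218], [256, 240], [288, 225]] [[0.478, 0.136], [0.385, 0.162], [0.362, 0.08], [0.453, 0.054]] [0.097 0.086 0.094 0.085] [0.4193 0.108  0.013 ]
side0 [[251, 140], [235, 156], [255, 160], [230, 174], [212, 158], [229, 178], [257, 164]] [[0.616, 0.39], [0.531, 0.368], [0.561, 0.309], [0.47, 0.318], [0.477, 0.414], [0.458, 0.307], [0.554, 0.291]] [0.087 0.067 0.092 0.096 0.109 0.097 0.116] [0.5238 0.3422 0.013 ]
scene0 [[353, 188], [342, 208], [364, 216], [375, 196]] [[0.374, 0.09], [0.468, 0.068], [0.487, 0.141], [0.396, 0.165]] [0.096 0.075 0.095 0.079] [0.4313 0.1159 0.013 ]
scene0 [[404, 149], [392, 162], [417, 177], [431, 161]] [[0.142, 0.245], [0.221, 0.207], [0.28, 0.297], [0.188, 0.343]] [0.088 0.107 0.103 0.109] [0.2076 0.2733 0.013 ]
```

View pics/s1.png

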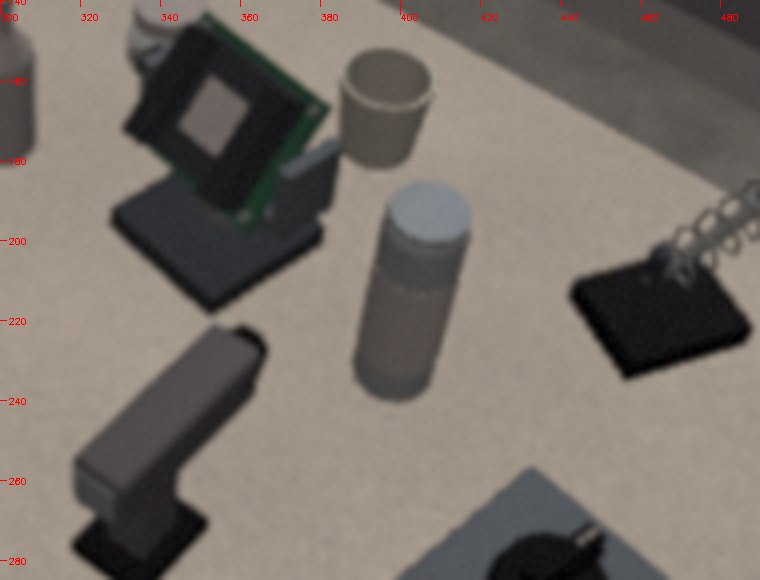

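View pics/c1.png

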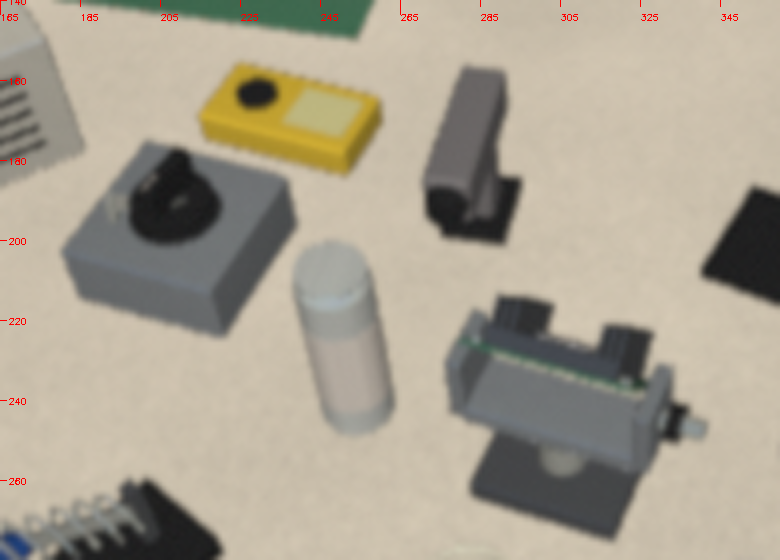

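Crops (full-image px): side — patch corners about (353,159),(362,165),(354,179),(344.5,171); barrel top (319,255)-(355,221). Scene — supply top corners (202.5,175.5),(237.5,185),(219,215),(181,202.5).

```bash
python3 - <<'E'
from h import *
s=load("side0");c=load("scene0")
def S(x,y):return (300+x/4,140+y/4)
def C(x,y):return (165+x/4,140+y/4)
q=np.array([plane(c,C(*p),.06) for p in[(150,142),(290,180),(215,300),(65,250)]]);print("supply",q.round(3)[:,:2].tolist(),q.mean(0))
print("disc scene",plane(c,C(175,203),.077),"side",plane(s,(437,288),.077))
b=np.array([plane(s,S(*p),.124) for p in[(75,462),(118,490),(255,372),(215,325)]]);print("barrel side",b.round(3)[:,:2].tolist())
b=np.array([plane(c,C(*p),.124) for p in[(463,67),(505,75),(470,188),(428,180)]]);print("barrel scene",b.round(3)[:,:2].tolist())
z=np.array([.1403,.1403,.1097,.1097])
p=np.array([plane(s,S(*p),zz) for p,zz in zip([(212,75),(248,100),(215,157),(178,125)],z)]);print("patch",p.round(3).tolist(),p.mean(0))
t=p[1]-p[0]+p[2]-p[3];print("y axis yaw(+-)",np.degrees(np.arctan2(t[1],t[0])))
# bystanders/obstacles approx
for n,px,zz in[("can top",(432,212),.16)]: print(n,plane(s,S(*px),zz))
print("can scene",plane(c,C(332,272),.16),"bottle",plane(s,(299,140),.15),plane(c,(375,226),.15),"cup",plane(s,(397,158),.07),"meter",plane(s,(381,335),.04))
print("holder base scene",[plane(c,C(*p),.01)[:2].round(3) for p in[(500,430),(470,492),(615,540),(640,470)]])
E
```

```text
supply [[0.459, -0.394], [0.478, -0.268], [0.607, -0.281], [0.582, -0.411]] [ 0.53164542 -0.3388158   0.06      ]
disc scene [ 0.53393109 -0.33849444  0.077     ] side [ 0.51730422 -0.35083146  0.077     ]
barrel side [[0.381, -0.121], [0.383, -0.15], [0.496, -0.155], [0.507, -0.116]]
barrel scene [[0.39, -0.145], [0.393, -0.111], [0.517, -0.105], [0.515, -0.138]]
patch [[0.657, 0.011, 0.14], [0.655, -0.021, 0.14], [0.625, -0.021, 0.11], [0.631, 0.016, 0.11]] [ 0.64219733 -0.00371976  0.125     ]
y axis yaw(+-) -97.23981819906402
can top [ 0.63713932 -0.17318678  0.16      ]
can scene [ 0.64332712 -0.16406766  0.16      ] bottle [0.6068481  0.15929773 0.15      ] [0.62996755 0.17607283 0.15      ] cup [ 0.80989861 -0.03502141  0.07      ] meter [ 0.36270544 -0.31807122  0.04      ]
holder base scene [array([ 0.646, -0.057]), array([ 0.701, -0.065]), array([0.72 , 0.044]), array([0.66, 0.05])]
```

```bash
python3 - <<'E'
from h import *
s=load("side0");c=load("scene0");w=load("wrist0")
print("base proj",proj(s,[0,0,0]),proj(c,[0,0,0]),"tcp",proj(c,[.229,.4995,.2301]),proj(s,[.229,.4995,.2301]))
print("stand",plane(c,(503,147),0),plane(s,(57,203),0))
print(R.from_rotvec([-0.66980996, -3.06861466,  0.00345628]).as_matrix().round(3))
w=cv2.imread("pics/wrist0.png");a=c["color"][:200,420:600,::-1]
a=cv2.resize(a,(360,400),interpolation=2);cv2.imwrite("pics/v1.png",np.hstack([cv2.resize(w,(440,275)),np.zeros((275,10,3),np.uint8),cv2.resize(a,(248,275))]))
E
```

```text
base proj [157.16477246 362.74454583] [343.8927942  120.78899905] tcp [497.85857781 123.78227358] [100.6364035  128.85944255]
stand [0.04055681 0.61106423 0.        ] [0.04995773 0.61698118 0.        ]
[[-0.909  0.417 -0.001]
 [ 0.417  0.909 -0.002]
 [ 0.    -0.002 -1.   ]]
```

View pics/v1.png

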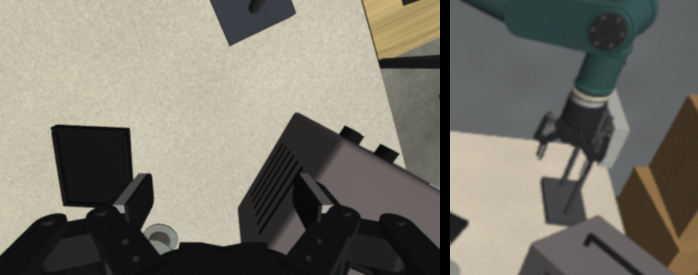

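Wrist view: big tray at left, the black stand is top-centre, away from where I'm going. Moving toward the supply.

```bash
R='[[-0.028,-0.0275,-0.0026,0],[-0.028,-0.0275,-0.0026,0],[-0.028,-0.0275,-0.0026,0],[-0.028,-0.0275,-0.0026,0],[-0.028,-0.0275,-0.0026,0],[-0.028,-0.0275,-0.0026,0],[-0.028,-0.0275,-0.0026,0],[-0.028,-0.0275,-0.0026,0]]' ; unset R
python3 -m crank '[[-0.028,-0.0275,-0.003,0],[-0.028,-0.0275,-0.003,0],[-0.028,-0.0275,-0.003,0],[-0.028,-0.0275,-0.003,0],[-0.028,-0.0275,-0.003,0],[-0.028,-0.0275,-0.003,0],[-0.028,-0.0275,-0.003,0],[-0.028,-0.0275,-0.003,0]]' 1 40
python3 -m crank '[[-0.028,-0.0275,-0.003,0],[-0.028,-0.0275,-0.003,0],[-0.028,-0.0275,-0.003,0],[-0.028,-0.0275,-0.003,0],[-0.028,-0.0275,-0.003,0],[-0.028,-0.0275,-0.003,0],[-0.028,-0.0275,-0.003,0],[-0.028,-0.0275,-0.003,0]]'
python3 -m crank '[[-0.028,-0.0275,-0.003,0],[-0.028,-0.0275,-0.003,0],[0,0,0,0],[0,0,0,0]]'
python3 - <<'E'
from h import *
from plant import env
d=grab("wrist","wrist1");st=env.get_state()
print(st["joints"].round(3),st["ee_pos"],R.from_rotvec(st["tcp_rot"]).as_matrix().round(3),st["finger_gap"])
print(d["position"],R.from_rotvec(d["rotation"]).as_matrix().round(3))
cv2.imwrite("pics/wrist1.png",d["color"][:,:,::-1])
for n,X in(("supply scene",[.532,-.339,.06]),("th",[.45,-.13,.124]),("dock",[.425,.112,.013]),("meter",[.363,-.318,.04])): print(n,proj(d,X))
E
```

```text
time: 0.82
ee_pos: [0.3411, 0.2049, 0.2553]
tcp_rot: [0.669, 3.069, 0.0]
force: [0.4, 0.1, 0.0]
finger_gap: 0.0854
grip_force: 0.0
time: 1.48
ee_pos: [0.4532, -0.0887, 0.2792]
tcp_rot: [-0.671, -3.069, -0.0]
force: [2.1, 1.6, 0.7]
finger_gap: 0.0851
grip_force: 0.0
time: 1.82
ee_pos: [0.4811, -0.1616, 0.284]
tcp_rot: [-0.675, -3.066, -0.001]
force: [-0.1, 0.1, -0.9]
finger_gap: 0.0854
grip_force: 0.0
[-4.340e-01 -1.200e-02  1.369e+00  1.000e-03  1.787e+00 -1.574e+00] [ 0.48087217 -0.1602923   0.28445525] [[-0.908  0.418 -0.002]
 [ 0.418  0.908  0.001]
 [ 0.002  0.001 -1.   ]] 0.08531324590542505
[ 0.41874454 -0.13278445  0.42585632] [[ 0.42  -0.874 -0.245]
 [ 0.908  0.404  0.113]
 [-0.    -0.27   0.963]]
supply scene [206.12813085 267.91506147]
th [342.28364383 133.66912901]
dock [528.11952622  11.4801598 ]
meter [152.40611381 127.17030253]
```

View pics/wrist1.png

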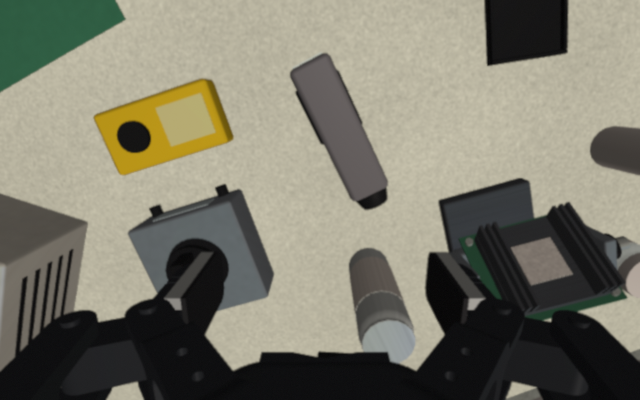

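Wrist view: supply top ≈(200,245) with the knob hidden behind a finger, thermometer barrel (291,70)-(387,185), patch (511,249),(557,238),(573,274),(527,284), dock edge (489,64)-(567,52). I'll measure from it, then shift so the knob is clear.

```bash
python3 -m crank '[[-0.0268,-0.0295,0,0],[-0.0268,-0.0295,0,0],[-0.0268,-0.0295,0,0],[-0.0268,-0.0295,0,0],[-0.0268,-0.0295,0,0],[0,0,0,0],[0,0,0,0]]'
python3 - <<'E'
from h import *
w=load("wrist1");s=load("side0")
p=np.array([plane(w,a,.124) for a in[(291,70),(327,54),(388,183),(352,205)]]);print("barrel",p.round(3)[:,:2].tolist())
z=[.1097,.1097,.1403,.1403]
p=np.array([plane(w,a,zz) for a,zz in zip([(511,249),(557,238),(573,274),(527,284)],z)]);print("patch",p.round(3).tolist(),p.mean(0))
c=p.mean(0);print("patch tri",tri(w,(542,261.5),s,(353.3,168.5)))
print("dock",[plane(w,a,.013).round(3) for a in[(489,64),(567,52)]])
print("supply",[plane(w,a,.06).round(3) for a in[(129.5,233),(240,191)]])
print("can",plane(w,(388,340),.16),"meter",plane(w,(163,127),.04))
d=grab("wrist","wrist2");crop(d,150,20,190,145,4,"w2")
print(proj(d,[.53,-.34,.108]),d["position"])
cv2.imwrite("pics/wrist2.png",d["color"][:,:,::-1])
E
```

```text
time: 2.45
ee_pos: [0.5416, -0.3499, 0.2828]
tcp_rot: [-0.67, -3.066, -0.004]
force: [-0.6, 0.8, -0.8]
finger_gap: 0.0858
grip_force: 0.0
barrel [[0.384, -0.147], [0.386, -0.115], [0.508, -0.11], [0.513, -0.148]]
patch [[0.628, -0.022, 0.11], [0.636, 0.024, 0.11], [0.657, 0.014, 0.14], [0.649, -0.029, 0.14]] [ 0.64235249 -0.00296446  0.125     ]
patch tri (array([ 0.646528  , -0.00092633,  0.12044538]), np.float64(0.00037980028664561134))
dock [array([0.46 , 0.055, 0.013]), array([0.484, 0.141, 0.013])]
supply [array([ 0.456, -0.398,  0.06 ]), array([ 0.466, -0.257,  0.06 ])]
can [ 0.63442829 -0.16809807  0.16      ] meter [ 0.36791348 -0.30708298  0.04      ]
[328.48068182 161.59121433] [ 0.47927492 -0.32144125  0.42478657]
```

View pics/wrist2.png

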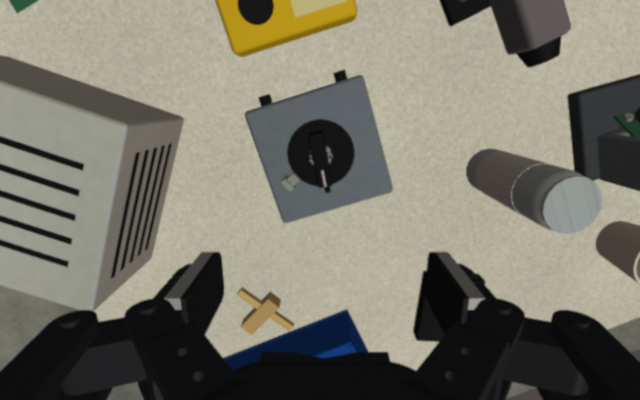

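```bash
python3 - <<'E'
from h import *
w=load("wrist2")
q=np.array([plane(w,a,.06) for a in[(246,112),(363,75),(392,188),(284,221)]]);print(q.round(3)[:,:2].tolist(),q.mean(0)[:2])
m=(w["color"].max(2)<40).astype(np.uint8);m[:, :270]=0;m[:,370:]=0;m[200:]=0;m[:100]=0
k=max(cv2.findContours(m,0,1)[0],key=cv2.contourArea);(a,b),r=cv2.minEnclosingCircle(k);print(a,b,r,plane(w,(a,b),.077))
c=np.clip(w["color"][110:205,265:375,::-1].astype(float)*2.2,0,255).astype(np.uint8);cv2.imwrite("pics/k.png",cv2.resize(c,None,fx=6,fy=6,interpolation=2))
E
```

```text
[[0.455, -0.399], [0.472, -0.275], [0.593, -0.292], [0.578, -0.416]] [ 0.52457863 -0.34536113]
322.0 155.5 36.003570556640625 [ 0.52650647 -0.34522357  0.077     ]
```

View pics/k.png

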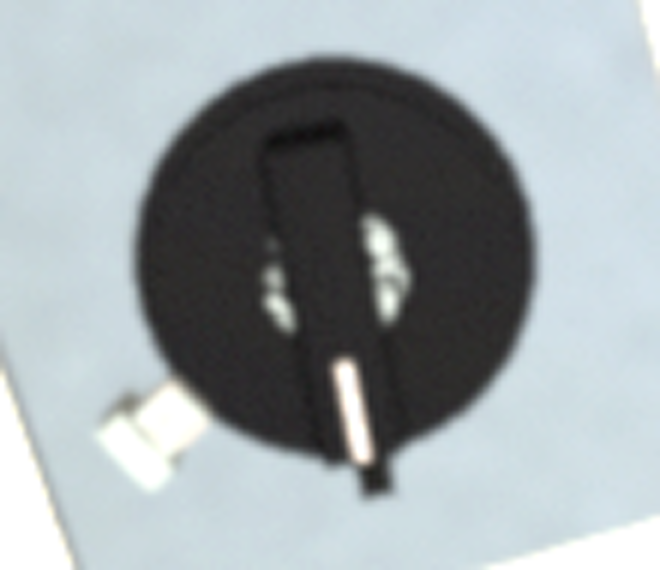

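The bar runs from px (316,132) to (325,186) (top face), with the pin and white mark at the lower end. The bracket is at lower left, clockwise of the pin.

```bash
python3 - <<'E'
from h import *
from plant import env
w=load("wrist2")
a=plane(w,(316,132.5),.108);b=plane(w,(325.3,185.8),.108);print(a,b,(a+b)/2,np.linalg.norm(a-b))
y=np.arctan2(*(a-b)[1::-1]);print("bar yaw",y, "disc",plane(w,(320.8,153),.077))
st=env.get_state();T=R.from_rotvec(st["tcp_rot"]).as_matrix();ty=np.arctan2(T[1,0],T[0,0]);print("tool yaw",ty,"twist cw",ty-y)
c=np.array([.5255,-.3452,0]);print("tool delta",T.T@(c-st["ee_pos"]*[1,1,0]),st["ee_pos"],st["joints"][5])
E
```

```text
[ 0.50086453 -0.33925366  0.108     ] [ 0.54987755 -0.35236011  0.108     ] [ 0.52537104 -0.34580689  0.108     ] 0.050735155358493565
bar yaw 2.8802987637408823 disc [ 0.52367717 -0.34526347  0.077     ]
tool yaw 2.7127279322335993 twist cw -0.16757083150728302
tool delta [ 1.60970867e-02 -3.52384342e-03  2.98820353e-05] [ 0.54160468 -0.34868913  0.28437942] -1.8021193675445561
```

```bash
python3 -m crank '[[0.016,-0.003,0.03,0],[0,0,0.035,-0.084],[0,0,0.035,-0.084],[0,0,0.035,0],[0,0,0.035,0],[0,0,0.03,0],[0,0,0,0]]'
python3 -m crank '[[0,0,0,0],[0,0,0,0],[0,0,0,0],[0,0,0,0],[0,0,0,0],[0,0,0,0],[0,0,0,0]]' 0 60
```

```text
time: 3.08
ee_pos: [0.522, -0.3403, 0.0785]
tcp_rot: [-0.404, -3.104, -0.012]
force: [-1.9, 0.6, -1.5]
finger_gap: 0.0854
grip_force: 0.0
time: 3.67
ee_pos: [0.5262, -0.3468, 0.0867]
tcp_rot: [0.41, 3.112, -0.003]
force: [0.2, -1.6, 1.9]
finger_gap: 0.0125
grip_force: 61.0
```

```bash
python3 -m crank '[[0,0,0.003,0],[0,0,0.003,0],[0,0,0.002,0],[0,0,0.001,0],[0,0,0,0],[0,0,0,0]]'
python3 -c "
from plant import env;s=env.get_state();print(s['ee_pos'],s['force'],s['moment'],s['joints'][5],s['finger_gap'])"
```

```text
time: 4.17
ee_pos: [0.5263, -0.3469, 0.0802]
tcp_rot: [0.41, 3.112, -0.004]
force: [-3.1, 2.3, 14.4]
finger_gap: 0.0129
grip_force: 62.7
[ 0.52632316 -0.34688116  0.08023718] [-3.11667251  2.26861186 14.40099558] [0.31980971 0.66687944 0.01587342] -1.9812749036462782 0.012885726394479826
```

```bash
python3 -m crank '[[0,0,0,0.12],[0,0,0,0.12],[0,0,0,0.12],[0,0,0,0.12],[0,0,0,0.12],[0,0,0,0.12],[0,0,0,0.12],[0,0,0,0]]'
python3 -c "
from plant import env;s=env.get_state();print(s['ee_pos'],s['force'],s['moment'],s['joints'][5],s['finger_gap'])"
```

```text
time: 4.83
ee_pos: [0.5262, -0.347, 0.0802]
tcp_rot: [1.648, 2.67, -0.002]
force: [-3.9, 0.5, 14.6]
finger_gap: 0.0127
grip_force: 62.7
[ 0.52622973 -0.34704076  0.08022034] [-3.92040389  0.50527045 14.58039868] [ 0.28566546  0.69176267 -0.055799  ] -1.1370474828681112 0.012653534632503344
```

```bash
for i in 1; do python3 -m crank '[[0,0,0,0.1],[0,0,0,0.1],[0,0,0,0.05],[0,0,0,0]]' >/dev/null; python3 -c "
from plant import env;s=env.get_state();print(s['ee_pos'],s['force'],s['moment'],s['joints'][5],s['finger_gap'])"; done
```

```text
[ 0.5261894  -0.34704121  0.0802087 ] [-3.18876363  0.62947925 14.53214813] [ 0.26551959  0.75820938 -0.06650239] -0.8893472430414523 0.01229552786885999
```

```bash
python3 -m crank '[[0,0,0,0.08],[0,0,0,0.07],[0,0,0,0]]' >/dev/null; python3 -c "
from plant import env;s=env.get_state();print(s['force'],s['moment'],s['joints'][5],s['finger_gap'])"
```

```text
[-4.54764211  1.76994053 13.81110026] [ 0.2634601   0.7336862  -0.08483323] -0.7387416902315823 0.012763745908965113
```

```bash
python3 -m crank '[[0,0,0,0.06],[0,0,0,0.05],[0,0,0,0]]' >/dev/null; python3 -c "
from plant import env;s=env.get_state();print(s['force'],s['moment'],s['joints'][5],s['finger_gap'])"
```

```text
[-4.07040881  1.44868056 15.34878185] [ 0.25022662  0.7234176  -0.0289601 ] -0.6294161223982192 0.012776124513550178
```

```bash
python3 -m crank '[[0,0,0,0.06],[0,0,0,0.05],[0,0,0,0]]' >/dev/null; python3 -c "
from plant import env;s=env.get_state();print(s['force'],s['moment'],s['joints'][5],s['finger_gap'])"
```

```text
[-4.93025588 -0.11294448 13.83559239] [0.14350973 0.75198935 1.14860164] -0.5227090303693576 0.012485894850050121
```

End stop reached. Raise, then release.

```bash
python3 -m crank '[[0,0,-0.003,-0.02],[0,0,-0.003,0],[0,0,-0.003,0],[0,0,0,0]]'; python3 -m crank '[[0,0,0,0],[0,0,0,0],[0,0,0,0],[0,0,0,0],[0,0,-0.02,0],[0,0,-0.04,0],[0,0,-0.04,0],[0,0,-0.04,0]]' 1
python3 - <<'E'
from h import *
from plant import env
d=grab("wrist","wrist3");s=grab("side","side3")
st=env.get_state();T=R.from_rotvec(st["tcp_rot"]).as_matrix();print(st["ee_pos"],np.arctan2(T[1,0],T[0,0]),st["joints"].round(2))
a=s["color"][250:340,390:490,::-1];a=cv2.resize(np.clip(a*1.6,0,255).astype(np.uint8),(400,360),interpolation=2)
cv2.imwrite("pics/v3.png",np.hstack([a,cv2.resize(d["color"][40:,160:,::-1],(400,360)).astype(np.uint8)]))
E
```

```text
time: 6.25
ee_pos: [0.526, -0.347, 0.0863]
tcp_rot: [2.359, 2.071, -0.001]
force: [-0.4, -4.2, 3.2]
finger_gap: 0.0125
grip_force: 64.5
time: 6.92
ee_pos: [0.5251, -0.3453, 0.2254]
tcp_rot: [-2.36, -2.069, 0.0]
force: [0.7, -0.6, 0.0]
finger_gap: 0.0854
grip_force: 0.0
[ 0.52837448 -0.34782167  0.23497859] 1.4394716763854578 [-0.67  0.26  1.16  0.    1.7  -0.54]
```

View pics/v3.png

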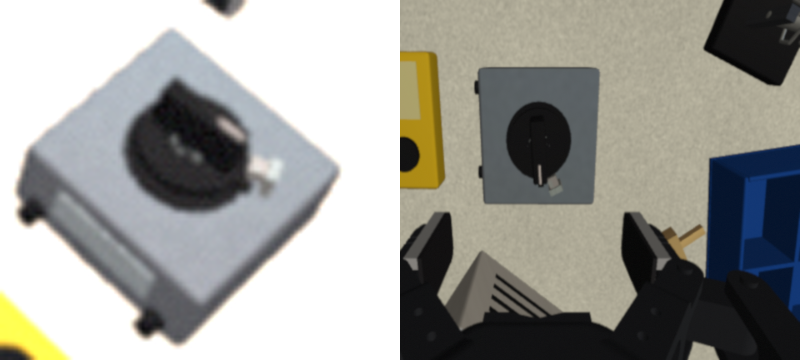

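Left: the pin now sits past the bracket and the knob is up. Right: the same from above. Next I twist and move to view the thermometer, dock and patch together.

```bash
python3 -m crank '[[0,0,-0.01,0.12],[0,0,-0.01,0.12],[0,0,-0.01,0.12],[0,0,-0.01,0.12],[0,0,-0.01,0.12],[0,0,0,0.12],[0,0,0,0.12],[0,0,0,0.12]]' >/dev/null
python3 -m crank '[[0,0,0,0.12],[0,0,0,0.12],[0,0,0,0.11],[0,0,0,0.11],[-0.022,-0.031,0,0],[-0.022,-0.031,0,0],[-0.022,-0.031,0,0],[-0.022,-0.031,0,0]]' >/dev/null
python3 -m crank '[[-0.022,-0.031,0,0],[-0.022,-0.031,0,0],[-0.022,-0.031,0,0],[-0.022,-0.031,0,0],[-0.022,-0.031,0,0],[0,0,0,0],[0,0,0,0]]'
python3 - <<'E'
from h import *
from plant import env
d=grab("wrist","wrist4")
st=env.get_state();T=R.from_rotvec(st["tcp_rot"]).as_matrix();print(st["ee_pos"],np.arctan2(T[1,0],T[0,0]),st["joints"].round(2))
cv2.imwrite("pics/wrist4.png",d["color"][:,:,::-1])
for n,X in(("th",[.428,-.13,.124]),("dock",[.42,.11,.013]),("patch",[.644,-.002,.123])): print(n,proj(d,X))
E
```

```text
time: 8.93
ee_pos: [0.3216, -0.07, 0.2752]
tcp_rot: [3.141, 0.034, 0.003]
force: [1.3, 0.5, 0.4]
finger_gap: 0.0854
grip_force: 0.0
[ 0.32214124 -0.07076337  0.27502843] 0.020659304603211144 [-0.39 -0.42  1.72 -0.    1.84  1.16]
th [402.08344796  54.15995186]
dock [164.99493102  70.43810831]
patch [ 232.81394935 -290.21057772]
```

View pics/wrist4.png

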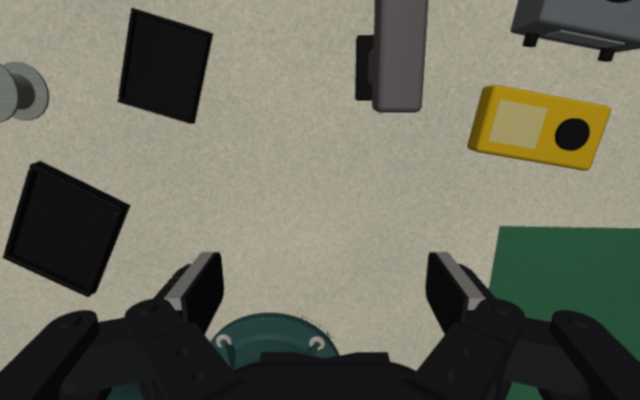

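Dock corners at (134,8),(212,35),(194,123),(118,102). Barrel rear end at (374,109)-(421,110), its sides reaching the top edge at x≈375 and 428.

```bash
python3 - <<'E'
from h import *
w=load("wrist4")
p=np.array([plane(w,a,.124) for a in[(374,109),(421,110),(428,1),(375.5,1)]]);print("barrel",p.round(4)[:,:2].tolist())
q=np.array([plane(w,a,.0) for a in[(357,100),(373,100),(357,37)]]);print("foot",q.round(4)[:,:2].tolist())
q=np.array([plane(w,a,.013) for a in[(134,8),(212,35),(194,123),(118,102)]]);print("dock",q.round(3)[:,:2].tolist(),q.mean(0),np.linalg.norm(q-np.roll(q,-1,0),axis=1))
for a,b in((3,0),(2,1)):
  v=q[b]-q[a];print(np.degrees(np.arctan2(v[1],v[0])))
v=q[0]-q[1];print(np.degrees(np.arctan2(v[1],v[0]))-90);v=q[3]-q[2];print(np.degrees(np.arctan2(v[1],v[0]))-90)
E
```

```text
barrel [[0.3848, -0.11], [0.385, -0.1492], [0.4671, -0.1471], [0.4659, -0.1065]]
foot [[0.3923, -0.1071], [0.3927, -0.1259], [0.4607, -0.104]]
dock [[0.483, 0.138], [0.457, 0.055], [0.363, 0.082], [0.385, 0.168]] [0.42214689 0.11058754 0.013     ] [0.08689678 0.09838815 0.08908049 0.10293623]
-16.954706262274502
-15.729399753853277
-17.435884580028002
-14.483564666924138
```

```bash
python3 -m crank '[[0.027,0.015,0,-0.014],[0.027,0.015,0,0],[0.026,0.015,0,0],[0.026,0.015,0,0],[0,0,0.035,0],[0,0,0.035,0],[0,0,0.03,0]]' >/dev/null
python3 -m crank '[[0,0,0.03,0],[0,0,0.03,0],[0,0,0.02,0],[0,0,0.011,0],[0,0,0,0],[0,0,0,0]]'
python3 -m crank '[[0,0,0,0],[0,0,0,0],[0,0,0,0],[0,0,0,0],[0,0,0,0],[0,0,0,0]]' 0 25
```

```text
time: 10.07
ee_pos: [0.4302, -0.1284, 0.0839]
tcp_rot: [-3.141, -0.051, 0.002]
force: [0.6, -0.3, 0.5]
finger_gap: 0.0852
grip_force: 0.0
time: 10.57
ee_pos: [0.4308, -0.1284, 0.0857]
tcp_rot: [3.139, 0.053, 0.004]
force: [0.5, -1.1, 4.3]
finger_gap: 0.0377
grip_force: 25.9
```

```bash
python3 -m crank '[[0,0,-0.02,0],[0,0,-0.02,0],[0,0,-0.02,0],[-0.0119,-0.0337,0,0],[-0.0119,-0.0337,0,0],[-0.0119,-0.0337,0,0],[-0.0119,-0.0337,0,0],[-0.0119,-0.0337,0,0]]' 0 40 >/dev/null
python3 -m crank '[[-0.0119,-0.0337,0,0],[-0.0119,-0.0337,0,0],[-0.0119,-0.0337,0,0],[0,0,0,0.105],[0,0,0,0.105],[0,0,0,0.105],[0,0,0,0],[0,0,0,0]]'
python3 - <<'E'
from h import *
from plant import env
d=grab("wrist","wrist5");s=grab("side","side5")
st=env.get_state();T=R.from_rotvec(st["tcp_rot"]).as_matrix();y=np.arctan2(T[1,0],T[0,0]);print(st["ee_pos"],y,st["joints"].round(2))
# wall relation
c=np.array([.422,.1106]);v=c-st["ee_pos"][:2];a=np.array([np.cos(-.28),np.sin(-.28)]);print("along",v@a,"lat",v@np.array([-a[1],a[0]]))
E
```

```text
time: 11.9
ee_pos: [0.3248, 0.1386, 0.1434]
tcp_rot: [3.111, -0.435, -0.003]
force: [-0.6, 0.2, -4.0]
finger_gap: 0.0378
grip_force: 42.2
[0.32527727 0.13835103 0.14377008] -0.2795314180783311 [ 0.24 -0.34  1.92  0.    1.56  2.09]
along 0.10062506257901278 lat 5.959102839602422e-05
```

```bash
python3 -m crank '[[0,0,0.03,0],[0,0,0.02,0],[0,0,0.005,0],[0,0,0,0],[0,0,0,0],[0,0,0,0]]' 0 20
python3 -m crank '[[0.0136,0,0,0],[0.008,0,-0.0024,0],[0.0085,0,-0.0022,0],[0.0085,0,-0.0008,0],[0,0,0,0]]'
```

```text
time: 12.5
ee_pos: [0.3268, 0.1387, 0.0907]
tcp_rot: [-3.109, 0.44, -0.004]
force: [-0.5, 0.5, -3.3]
finger_gap: 0.0376
grip_force: 42.2
time: 12.92
ee_pos: [0.3641, 0.1275, 0.0955]
tcp_rot: [-3.11, 0.441, -0.001]
force: [-2.6, 0.6, -1.1]
finger_gap: 0.0376
grip_force: 41.7
```

```bash
python3 - <<'E'
from h import *
d=grab("wrist","wrist6");s=grab("side","side6");c=grab("scene","scene6")
a=cv2.resize(s["color"][140:290,170:330,::-1],(480,450),interpolation=2);b=cv2.resize(c["color"][90:240,330:430,::-1],(300,450),interpolation=2)
cv2.imwrite("pics/v6.png",np.hstack([a,b]))
E
```

```text
(no output)
```

View pics/v6.png

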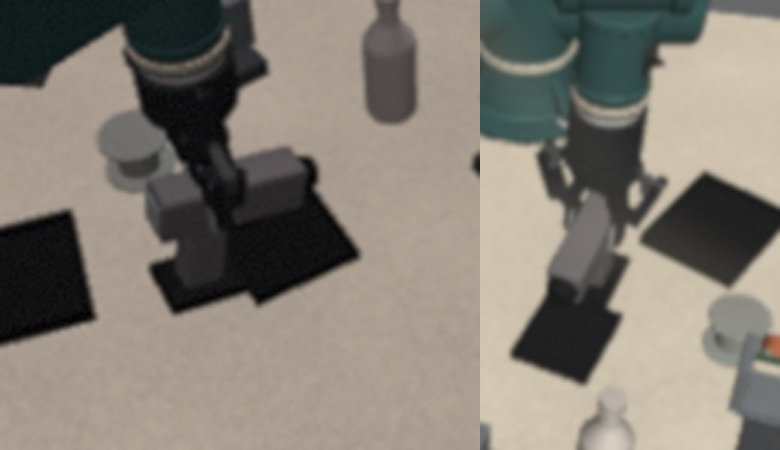

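The thermometer's foot abuts the dock wall, but the tilt is unclear by eye, and my picture allowance is used up. From here I measure numerically.

```bash
cat >> h.py <<'E'
def tilt(w,st):
    T=R.from_rotvec(st["tcp_rot"]).as_matrix();g=st["ee_pos"]-.0187*T[:,2]
    for th in range(0,46,5):
        t=np.radians(th);f=lambda x,z:proj(w,g+T@np.array([x*np.cos(t)+z*np.sin(t),0,x*np.sin(t)-z*np.cos(t)])).round(0)
        print(th,"front top",f(85,22),"nozzle",f(100,0),"rear top",f(-45,22))
    im=cv2.blur(w["color"],(7,1)).max(2)
    c=int(f(85,22)[0]);print(c,[(y,int(im[y,c])) for y in range(0,330,6)])
E
python3 - <<'E'
from h import *
from plant import env
tilt(load("wrist6"),env.get_state())
w5=load("wrist5")["color"];print("wrist5 (upright)",[(y,int(w5[y,316:326].max(1).mean())) for y in range(0,330,6)])
E
```

```text
0 front top [324. 736.] nozzle [325. 997.] rear top [324. -36.]
5 front top [324. 833.] nozzle [324. 658.] rear top [ 324. -597.]
10 front top [324. 939.] nozzle [  322. -5179.] rear top [ 324. -552.]
15 front top [325. 995.] nozzle [-1.304000e+03 -2.966197e+06] rear top [ 324. -446.]
20 front top [324. 540.] nozzle [  336. 19686.] rear top [ 324. -348.]
25 front top [  320. -7571.] nozzle [324. 296.] rear top [ 324. -265.]
30 front top [-2.4998000e+04 -4.5666012e+07] nozzle [ 324. -580.] rear top [ 324. -196.]
35 front top [  332. 13190.] nozzle [ 324. -567.] rear top [ 324. -136.]
40 front top [324.  74.] nozzle [ 324. -464.] rear top [324. -85.]
45 front top [ 324. -592.] nozzle [ 324. -363.] rear top [324. -40.]
324 [(0, 184), (6, 186), (12, 186), (18, 182), (24, 183), (30, 23), (36, 23), (42, 23), (48, 23), (54, 23), (60, 23), (66, 93), (72, 105), (78, 108), (84, 108), (90, 108), (96, 108), (102, 107), (108, 107), (114, 107), (120, 107), (126, 107), (132, 107), (138, 107), (144, 106), (150, 106), (156, 106), (162, 106), (168, 106), (174, 105), (180, 105), (186, 105), (192, 105),
[... 212 characters left out ...]
03), (306, 103), (312, 103), (318, 103), (324, 103)]
wrist5 (upright) [(0, 26), (6, 31), (12, 31), (18, 31), (24, 31), (30, 31), (36, 31), (42, 30), (48, 31), (54, 32), (60, 102), (66, 104), (72, 103), (78, 103), (84, 103), (90, 103), (96, 103), (102, 103), (108, 103), (114, 103), (120, 103), (126, 103), (132, 102), (138, 103), (144, 103), (150, 103), (156, 102), (162, 102), (168, 102), (174, 102), (180, 102), (186, 102), (192, 102), (198, 102), (204, 102), (210, 102), (216, 101), (222, 101), (228, 101), (234, 101), (240, 101), (246, 101), (252, 101), (258, 101), (264, 100), (270, 100), (276, 100), (282, 100), (288, 100), (294, 100), (300, 100), (306, 100), (312, 100), (318, 100), (324, 99)]
```

```bash
sed -i 's/f=lambda x,z:proj(w,g+T@np.array(/f=lambda x,z:proj(w,g+T@np.array([.001,.001,.001])*0+T@np.array(/; s/x\*np.sin(t)-z\*np.cos(t)\])).round(0)/x*np.sin(t)-z*np.cos(t)])*.001).round(0)/' h.py
python3 - <<'E'
s=open('h.py').read();s=s.replace("T@np.array([.001,.001,.001])*0+","");s=s.replace("im[y,c])) for y in range(0,330,6)","im[y,c])) for y in range(0,160,4)");open('h.py','w').write(s)
E
python3 - <<'E'
from h import *
from plant import env
tilt(load("wrist6"),env.get_state())
E
```

```text
0 front top [324.  42.] nozzle [324.   3.] rear top [324. 415.]
5 front top [324.  40.] nozzle [324.  11.] rear top [324. 420.]
10 front top [324.  41.] nozzle [324.  20.] rear top [324. 424.]
15 front top [324.  44.] nozzle [324.  30.] rear top [324. 426.]
20 front top [324.  48.] nozzle [324.  41.] rear top [324. 428.]
25 front top [324.  54.] nozzle [324.  52.] rear top [324. 429.]
30 front top [324.  61.] nozzle [324.  63.] rear top [324. 428.]
35 front top [324.  69.] nozzle [324.  74.] rear top [324. 425.]
40 front top [324.  78.] nozzle [324.  86.] rear top [324. 421.]
45 front top [324.  87.] nozzle [324.  98.] rear top [324. 415.]
324 [(0, 184), (4, 187), (8, 185), (12, 186), (16, 185), (20, 180), (24, 183), (28, 26), (32, 23), (36, 23), (40, 23), (44, 23), (48, 23), (52, 23), (56, 23), (60, 23), (64, 46), (68, 100), (72, 105), (76, 108), (80, 108), (84, 108), (88, 108), (92, 108), (96, 108), (100, 108), (104, 107), (108, 107), (112, 107), (116, 107), (120, 107), (124, 107), (128, 107), (132, 107), (136, 106), (140, 107), (144, 106), (148, 106), (152, 106), (156, 106)]
```

```bash
python3 -m crank '[[0.0083,0,-0.0004,0],[0.0083,0,0.0008,0],[0.0083,0,0.0012,0],[0.0066,0,0.0012,0],[0,0,0,0]]'
cat >> h.py <<'E'
def width(w):
    im=w["color"].astype(int);m=((im.max(2)>80)&(im.max(2)<135)&(np.ptp(im,axis=2)<25)).astype(np.uint8)
    n,l,s,_=cv2.connectedComponentsWithStats(m);k=l[180,324];x=(l==k)
    rows=np.where(x[:,300:345].mean(1)>.8)[0];r0=rows[0]
    for r in(r0+3,r0+15,r0+40,r0+70,r0+100):
        xs=np.where(x[r])[0];print(r,xs.min(),xs.max(),xs.max()-xs.min()+1)
E
python3 - <<'E'
from h import *
from plant import env
d=grab("wrist","wrist7")
for n in("wrist5","wrist6","wrist7"):print(n);width(load(n))
E
```

```text
time: 13.48
ee_pos: [0.3946, 0.1188, 0.0921]
tcp_rot: [-3.11, 0.441, -0.003]
force: [-1.2, 1.1, -1.8]
finger_gap: 0.0377
grip_force: 41.7
wrist5
60 270 379 110
72 264 386 123
97 262 386 125
127 264 377 114
157 266 376 111
wrist6
69 275 370 96
81 272 371 100
106 272 371 100
136 272 371 100
166 272 371 100
wrist7
90 283 363 81
102 280 364 85
127 279 365 87
157 278 366 89
187 277 367 91
```

```bash
cat > t.py <<'E'
from h import *
from scipy.optimize import brentq
def front_row(w):
    im=cv2.blur(w["color"],(15,1)).max(2)[:,324].astype(float);r=np.where((im>90)&(im<130))[0];r=[y for y in r if np.all((im[y:y+40]>85)&(im[y:y+40]<130))][0]
    return r-1+(65-im[r-1])/max(im[r]-im[r-1],1)
def row(w,dx,th,gz=0):
    # camera relative to tool is rigid: use camera frame of wrist5
    t=th;x=85+dx;z=22+gz;X=np.array([x*np.cos(t)+z*np.sin(t),0,x*np.sin(t)-z*np.cos(t)])*.001
    return X
def solve(w,st,dx,gz=0):
    T=R.from_rotvec(st["tcp_rot"]).as_matrix();g=st["ee_pos"]-.0187*T[:,2];r=front_row(w)
    return r,lambda th,dx=dx:proj(w,g+T@row(w,dx,th,gz))[1]-r
E
python3 - <<'E'
from t import *
from plant import env
st=env.get_state()
s5=dict(ee_pos=np.array([0.32527727,0.13835103,0.14377008]),tcp_rot=np.array([3.111,-0.435,-0.003]))
for gz in(-2,0,2):
    r,f=solve(load("wrist5"),s5,0,gz);dx=brentq(lambda d:f(0.,d),-25,15)
    r7,f7=solve(load("wrist7"),st,dx,gz);th=brentq(lambda t:f7(t),.2,1.2)
    print(gz,r,dx,r7,np.degrees(th))
E
```

```text
-2 54.888888888888886 -4.115625799214456 85.66666666666667 38.76866331512393
0 54.888888888888886 -4.354549680258066 85.66666666666667 40.50081166091534
2 54.888888888888886 -4.593473559583784 85.66666666666667 42.27799880007415
```

```bash
python3 -m crank '[[0,0,-0.03,0],[0,0,-0.03,0],[0,0,-0.033,0],[0,0,-0.033,0],[0.032,0.0164,0,0],[0.032,0.0164,0,0],[0.032,0.0164,0,0],[0.032,0.0164,0,0]]' 0 60 >/dev/null
python3 -m crank '[[0,0,0,-0.06],[0,0,0,-0.065],[0,0,0,0],[0,0,0,0],[0,0,0,0]]'
python3 - <<'E'
from t import *
from plant import env
d=grab("wrist","wrist8");s=grab("side","side8");c=grab("scene","scene8")
st=env.get_state();T=R.from_rotvec(st["tcp_rot"]).as_matrix();print(st["ee_pos"],np.arctan2(T[1,0],T[0,0]))
r,f=solve(d,st,-4.35,-2.4);print("row",r,np.degrees(brentq(f,.2,1.2)))
K=d["camera_matrix"];im=cv2.GaussianBlur(d["color"],(3,3),0).astype(int)
V=[];W=[]
for y in range(int(r)+8,int(r)+90,2):
    ref=im[y,310:335].mean(0);df=np.abs(im[y]-ref).sum(1)
    a=324
    while df[a]<40:a-=1
    b=324
    while df[b]<40:b+=1
    fa=a+(40-df[a])/(df[a+1]-df[a]);fb=b-1+(40-df[b-1])/(df[b]-df[b-1])
    V.append((y-K[1,2])/K[1,1]);W.append(fb-fa)
V=np.array(V);W=np.array(W);print(W[::5].round(1))
p=np.polyfit(V,W,1);res=W-np.polyval(p,V);ok=abs(res)<2;p=np.polyfit(V[ok],W[ok],1);print("tilt by width",np.degrees(np.arctan(p[0]/p[1]))+15.66,ok.mean(),res.std())
# side view predictions
g=st["ee_pos"]-.0187*T[:,2]
for th in(25,30,35,40,45):
    t=np.radians(th);P=lambda x,z,y=0:proj(s,g+T@np.array([x*np.cos(t)+z*np.sin(t),y,x*np.sin(t)-z*np.cos(t)])*.001).round(1)
    print(th,"nozzle",P(95.6,0),"front top R",P(80.6,19.6,19),"front bot R",P(80.6,-24,19),"rear top R",P(-49.4,19.6,19))
E
```

```text
time: 14.62
ee_pos: [0.498, 0.0205, 0.2177]
tcp_rot: [3.131, -0.247, 0.001]
force: [0.2, -0.6, -3.3]
finger_gap: 0.0376
grip_force: 63.8
[0.49777287 0.02076267 0.21805533] -0.15620614486202947
row 85.18181818181819 37.89504101273887
[79.5 81.  81.4 82.1 83.  83.4 83.9 84.8 85.3]
tilt by width 29.08204581003809 1.0 0.37070149374369626
25 nozzle [336.4 157.5] front top R [340.3 155.2] front bot R [333.7 170.6] rear top R [299.6 159. ]
30 nozzle [335.1 160.4] front top R [339.6 157.7] front bot R [332.  173.1] rear top R [300.8 157.3]
35 nozzle [333.6 163.3] front top R [338.7 160.3] front bot R [330.2 175.5] rear top R [302.2 155.6]
40 nozzle [331.9 166.2] front top R [337.7 162.8] front bot R [328.3 177.8] rear top R [303.7 154. ]
45 nozzle [330.1 168.9] front top R [336.5 165.4] front bot R [326.2 180. ] rear top R [305.2 152.5]
```

```bash
python3 - <<'E'
from t import *
from plant import env
st=env.get_state()
s5=dict(ee_pos=np.array([0.32527727,0.13835103,0.14377008]),tcp_rot=np.array([3.111,-0.435,-0.003]))
def mk(w,s,rr):
    T=R.from_rotvec(s["tcp_rot"]).as_matrix();g=s["ee_pos"]-.0187*T[:,2]
    def f(th,dx):
        x=85-rr+dx;z=22-2.4-rr;X=np.array([x*np.cos(th)+z*np.sin(th)+rr,0,x*np.sin(th)-z*np.cos(th)])*.001
        return proj(w,g+T@X)[1]
    return f
w5=load("wrist5");w8=load("wrist8")
for rr in(0,4,8):
    f=mk(w5,s5,rr);dx=brentq(lambda d:f(0,d)-54.9,-30,20);f8=mk(w8,st,rr);print(rr,dx,np.degrees(brentq(lambda t:f8(t,dx)-85.2,.1,1.2)))
s=load("side8")["color"].max(2)
for y in range(142,190,2): print(y,' '.join('%3d'%v for v in s[y,286:352:2]))
E
```

```text
0 -4.070765956305261 38.23244102333667
4 -3.593031796504176 36.26491290379643
8 -3.1152976309872797 34.26615611452085
142 173 172 150  50  21  17  16  13  13  14  14  20  18  11  14  19  30  59  67 127 169 170 169 163 132 154 154 155 156 156 157 158 146
144 172 173 171 135 121  44  11  13  24  22  15  14  14  11  11  17  28  43  60  75 133 121 128 158  97 132 153 156 156 155 150 143  89
146 172 173 172 175 153  49  14  18  18  14  19  14  19  14  18  22  21  33  43  63  66  44  44 116  99  81  99 117 127 121  81  57  62
148 173 173 173 160 105  51  18  12  12  21  22  17  47  29  27  29  32  30  29  43  54  42  19  97 123  99  86  83  83  64  33  30  32
150 175 174 163 116  96  82  63  49  47  47  26  16  22  29  26  17  41  24  22  21  30  27  50 111 123 124 109  96  86  40  31  31  29
152 175 163  97  76  85  88  87  84  84  86  63  24  14  19  35  38  17  15  13  17  27  20  88 103  94  83  66  83  67  29  31  30  24
154 173 137  83  69  76  84  86  87  86  87  87  66  21  23  70  57  15  14  18  17  26  26  80  78  64  77  94  78  37  32  31  29  25
156 168 118  84  81  71  75  8
[... 1581 characters left out ...]
  37  38  37  38  39
180 169 104  53  55  55  54  49  44  42  42  57 147 172 170 169 168 170 169 171 168 167 169 171 170 167 171 168 126  64  36  37  37  36
182 147  64  54  56  55  53  46  42  41  42  95 167 170 169 168 170 170 169 168 170 169 169 167 169 169 172 171 165 107  48  38  35  36
184 121  54  54  55  54  49  41  45  42  55 141 169 170 168 168 169 168 167 169 170 171 170 169 171 170 170 156 119  63  53  49  39  36
186  79  55  56  54  54  45  44  39  38  97 167 172 171 169 170 171 168 169 168 169 172 172 172 175 167 127  72  54  55  58  54  47  31
188  56  52  55  55  51  43  43  43  48 140 169 170 172 170 171 169 166 168 168 169 171 173 166 141  92  61  56  53  57  57  57  47  34
```

Side-view edge rows (top/side edge level at row 159.3 from x=298 to 334) match a tilt of about 29.5°, and the wrist width slope says 29°. That is within tolerance, so I move to the aim pose for that tilt.

```bash
python3 -m crank '[[-0.0066,0.0003,0.0095,0],[-0.0066,0.0003,0.0095,0],[0,0,0,0],[0,0,0,0],[0,0,0,0]]'
python3 - <<'E'
from h import *
from plant import env
s=grab("side","side9");c=grab("scene","scene9")
st=env.get_state();T=R.from_rotvec(st["tcp_rot"]).as_matrix();g=st["ee_pos"]-.0187*T[:,2];print(st["ee_pos"],np.arctan2(T[1,0],T[0,0]))
for d,n in((s,"side"),(c,"scene")):
  for th in(27,30,33):
    t=np.radians(th);P=lambda x,z,y=0:proj(d,g+T@np.array([x*np.cos(t)+z*np.sin(t),y,x*np.sin(t)-z*np.cos(t)])*.001).round(1)
    print(n,th,"nozzle",P(97,-2.4),"ftR",P(82,19.6,19),"fbR",P(82,-24.4,19),"rtR",P(-48,19.6,19),"ftL",P(82,19.6,-19),"rtL",P(-48,19.6,-19))
v=s["color"].max(2)
for x in range(290,352,3): print(x,' '.join('%3d'%q for q in v[150:190,x]))
E
```

```text
time: 15.18
ee_pos: [0.4852, 0.022, 0.1996]
tcp_rot: [-3.132, 0.245, -0.003]
force: [-0.6, -0.0, -3.2]
finger_gap: 0.0375
grip_force: 63.7
[0.48537828 0.02195466 0.19984638] -0.15619123361144982
side 27 nozzle [332.  167.2] ftR [336.3 164.2] fbR [329.4 179.4] rtR [296.3 167.1] ftL [326.2 155.7] rtL [286.1 157.8]
side 30 nozzle [331.1 168.9] ftR [335.9 165.7] fbR [328.4 180.9] rtR [297.1 166.1] ftL [325.8 157.2] rtL [286.9 156.8]
side 33 nozzle [330.2 170.7] ftR [335.4 167.2] fbR [327.3 182.3] rtR [297.9 165.2] ftL [325.4 158.7] rtL [287.6 155.8]
scene 27 nozzle [316.8 194.3] ftR [310.5 184.9] fbR [313.4 189.9] rtR [325.3 141.8] ftL [323.8 188.5] rtL [338.4 144.9]
scene 30 nozzle [317.1 194.7] ftR [310.7 185.8] fbR [313.8 189.9] rtR [325.1 141.8] ftL [324.  189.3] rtL [338.2 144.9]
scene 33 nozzle [317.5 195.1] ftR [310.9 186.5] fbR [314.3 189.9] rtR [324.8 141.8] ftL [324.1 190. ] rtL [337.9 144.9]
290  11  37  86 130 141 141 141 139 129 113  94  85  82  77  70  69  78  86  86  86  85  86  83  80  76  69  62  58  56  51  51  46  46  50  56  55  57  54  57  56
293  17  14  18  13  17 
[... 2555 characters left out ...]
 150 170 172 173 171 156 122  72  54  55  55
341  97  96  86  72  59  40  33  31  31  33  29  32  30  32  31  27  28  30  25  27  26  27  35  37  37  35  37  37  39  57  91 131 147 127  89  62  55  55  56  55
344  43  36  30  30  29  30  27  31  34  32  29  28  27  30  22  24  30  33  37  45  55  58  50  38  35  39  35  35  37  36  37  40  50  53  52  54  56  57  56  56
347  31  30  29  33  26  32  29  26  22  28  26  29  32  36  41  52  70  85 103 114 118 116 109  92  66  45  38  38  37  39  37  39  36  40  44  50  54  52  53  58
350  31  27  23  27  25  27  29  31  33  40  53  68  87 104 112 116 118 115 114 115 115 114 115 115 114 105  83  55  38  33  40  37  36  38  35  35  33  31  34  40
```

```bash
python3 -m crank '[[0,0,0.004,0],[0,0,0,0],[0,0,0,0],[0,0,0,0],[0,0,0,0],[0,0,0,0],[0,0,0,0],[0,0,0,0]]' >/dev/null
for i in 1 2 3; do python3 -m crank '[[0,0,0,0],[0,0,0,0],[0,0,0,0],[0,0,0,0],[0,0,0,0],[0,0,0,0],[0,0,0,0],[0,0,0,0]]'|head -2; done
python3 - <<'E'
from h import *
s=load("side9");c=load("scene9");w=load("wrist1")
# patch centroid by bright mask near expected in side & wrist1
for n,d,(x0,y0,x1,y1) in(("side",load("side0"),(338,155,368,183)),("wrist",w,(500,232,580,290))):
    im=d["color"][y0:y1,x0:x1].max(2);m=(im>85).astype(np.uint8)
    k,l,st,ce=cv2.connectedComponentsWithStats(m);i=1+np.argmax(st[1:,4]);print(n,ce[i]+[x0,y0],st[i])
E
```

```text
time: 16.62
ee_pos: [0.4847, 0.022, 0.1949]
time: 17.28
ee_pos: [0.4847, 0.022, 0.1949]
time: 17.95
ee_pos: [0.4847, 0.022, 0.1949]
side [353.  168.5] [  8   5  15  18 170]
wrist [540.83754918 260.84204609] [  11    5   62   48 1779]
```

```bash
python3 -m crank '[[0,0,0.006,0],[0,0,0,0],[0,0,0,0],[0,0,0,0],[0,0,0,0],[0,0,0,0],[0,0,0,0],[0,0,0,0]]' |head -1
for i in 1 2; do python3 -m crank '[[0,0,0,0],[0,0,0,0],[0,0,0,0],[0,0,0,0],[0,0,0,0],[0,0,0,0],[0,0,0,0],[0,0,0,0]]'|head -2; done
python3 -m crank '[[0,0,-0.012,0],[0,0,0,0],[0,0,0,0],[0,0,0,0],[0,0,0,0],[0,0,0,0],[0,0,0,0],[0,0,0,0]]' |head -1
for i in 1 2; do python3 -m crank '[[0,0,0,0],[0,0,0,0],[0,0,0,0],[0,0,0,0],[0,0,0,0],[0,0,0,0],[0,0,0,0],[0,0,0,0]]'|head -2; done
python3 -c "
from plant import env;s=env.get_state();print(s['joints'].round(3),s['ee_pos'])"
```

```text
time: 18.62
time: 19.28
ee_pos: [0.4847, 0.022, 0.1889]
time: 19.95
ee_pos: [0.4847, 0.022, 0.1889]
time: 20.62
time: 21.28
ee_pos: [0.4847, 0.022, 0.2009]
time: 21.95
ee_pos: [0.4847, 0.022, 0.2009]
[-0.072 -0.05   1.57   0.     1.621  1.655] [0.48467061 0.02197283 0.2009273 ]
```

Now turn to face away from the supply and go to its +y wall, to push the foot back upright against it.

```bash
python3 -m crank '[[0,0,0,-0.122],[0,0,0,-0.122],[0,0,0,-0.122],[0,0,0,-0.122],[0,0,0,-0.122],[0,0,0,-0.122],[0,0,0,-0.122],[0,0,0,-0.122]]' >/dev/null
python3 -m crank '[[0,0,0,-0.122],[0,0,0,-0.122],[0,0,0,-0.122],[0,0,0,-0.122],[0,0,0,-0.122],[0,0,0,0],[0,0,0,0]]'
python3 -m crank '[[-0.036,0.0111,0,0],[-0.039,0.0111,0,0],[-0.039,0.0111,0,0],[-0.039,0.0111,0,0],[-0.039,0.0111,0,0],[0,0,0,0],[0,0,0,0]]'
python3 - <<'E'
from h import *
from plant import env
st=env.get_state();T=R.from_rotvec(st["tcp_rot"]).as_matrix();y=np.arctan2(T[1,0],T[0,0]);print(y,st["joints"].round(2))
n=np.array([.139,.990]);print("dist to wall",(st["ee_pos"][:2]-[.534,-.281])@n,"along",(st["ee_pos"][:2]-[.534,-.281])@np.array([.99,-.139]))
w=load("wrist2");print([plane(w,a,.06).round(4) for a in[(363,75),(392,188)]])
w=load("wrist4");print([plane(w,a,.06).round(4) for a in[(516,28)]])
E
```

```text
time: 23.2
ee_pos: [0.4846, 0.022, 0.2009]
tcp_rot: [-2.375, -2.056, 0.0]
force: [-0.5, 0.6, -2.6]
finger_gap: 0.0374
grip_force: 63.8
time: 23.78
ee_pos: [0.5124, -0.1781, 0.2003]
tcp_rot: [-2.378, -2.051, 0.0]
force: [-0.2, 1.6, -3.1]
finger_gap: 0.0376
grip_force: 63.8
1.4231335854168679 [-0.44  0.08  1.44  0.    1.62 -0.29]
dist to wall 0.09890380351115902 along -0.035714820147389206
[array([ 0.4719, -0.2747,  0.06  ]), array([ 0.5934, -0.2915,  0.06  ])]
[array([ 0.4633, -0.2519,  0.06  ])]
```

```bash
python3 -m crank '[[0,0,0.03,0],[0,0,0.03,0],[0,0,0.03,0],[0,0,0.015,0],[0,0,0,0],[0,0,0,0]]' 0 20
python3 -m crank '[[-0.016,0,0,0],[-0.009,0,0,0],[-0.009,0,0,0],[-0.009,0,0,0],[-0.009,0,0,0],[0,0,0,0],[0,0,0,0]]'
python3 - <<'E'
from t import *
from plant import env
d=grab("wrist","wrist10");s=grab("side","side10")
st=env.get_state();print("dist",(st["ee_pos"][:2]-[.534,-.281])@np.array([.139,.990]))
print("front row",front_row(d),"(upright 54.9)")
E
```

```text
time: 24.28
ee_pos: [0.5121, -0.1745, 0.0951]
tcp_rot: [-2.37, -2.058, 0.001]
force: [0.5, -1.1, -2.7]
finger_gap: 0.0374
grip_force: 63.6
time: 24.87
ee_pos: [0.5077, -0.2263, 0.0994]
tcp_rot: [2.37, 2.057, 0.009]
force: [2.2, 4.8, -1.3]
finger_gap: 0.0375
grip_force: 66.0
dist 0.050502629348557954
front row 55.0 (upright 54.9)
```

```bash
python3 -m crank '[[-0.006,0,0,0],[-0.006,0,0,0],[0,0,0,0],[0,0,0,0]]'
cat >> t.py <<'E'
def wtilt(d,r,n=60):
    K=d["camera_matrix"];im=cv2.GaussianBlur(d["color"],(3,3),0).astype(int);V=[];W=[]
    for y in range(int(r)+20,int(r)+20+n,2):
        ref=im[y,310:335].mean(0);df=np.abs(im[y]-ref).sum(1);a=b=324
        while df[a]<40:a-=1
        while df[b]<40:b+=1
        V.append((y-K[1,2])/K[1,1]);W.append(b-1+(40-df[b-1])/(df[b]-df[b-1])-a-(40-df[a])/(df[a+1]-df[a]))
    V=np.array(V);W=np.array(W);p=np.polyfit(V,W,1);print(W[::4].round(1),"tilt",np.degrees(np.arctan(p[0]/p[1]))+15.66,(W-np.polyval(p,V)).std())
E
python3 - <<'E'
from t import *
from plant import env
d=grab("wrist","wrist11")
st=env.get_state();print("dist",(st["ee_pos"][:2]-[.534,-.281])@np.array([.139,.990]),st["force"])
for n in("wrist8","wrist10","wrist11"):
    w=load(n);r=front_row(w);print(n,r);wtilt(w,r)
E
```

```text
time: 25.3
ee_pos: [0.5056, -0.2375, 0.0986]
tcp_rot: [2.371, 2.059, 0.009]
force: [0.3, 5.8, -0.3]
finger_gap: 0.0375
grip_force: 66.3
dist 0.03911343231256164 [1.51279885 4.8006438  0.38035273]
wrist8 85.18181818181819
[81.2 81.4 82.7 82.7 83.2 83.5 83.9 84.7] tilt 29.662423874220245 0.17447042317205977
wrist10 55.0
[104.8 104.5 104.  104.1 103.6 103.2 102.9 102.6] tilt 8.07455513975075 0.10607741872825381
wrist11 50.857142857142854
[112.7 112.3 111.8 111.1 110.6 110.1 109.4 108.8] tilt 2.747501444308927 0.12351876096053808
```

```bash
python3 -m crank '[[0.01,0,0,0],[0,0,-0.035,0],[0,0,-0.035,0],[0,0,-0.03,-0.12],[0,0,0,-0.12],[0,0,0,-0.12],[0,0,0,-0.12],[0,0,0,-0.12]]' 0 50 >/dev/null
python3 -m crank '[[0,0,0,-0.12],[0,0,0,-0.12],[0,0,0,-0.12],[0,0,0,-0.12],[0,0,0,-0.12],[0,0,0,-0.12],[0,0,0,-0.12],[0,0,0,0]]' >/dev/null
python3 -m crank '[[0.0198,0.0335,0,0],[0.0198,0.0335,0,0],[0.0198,0.0335,0,0],[0.0198,0.0335,0,0],[0.0198,0.0335,0,0],[0.0198,0.0335,0,0],[0.0198,0.0335,0,0],[0.0198,0.0335,0,0]]' >/dev/null
python3 -m crank '[[0.0198,0.0335,0,0],[0,0,0,0],[0,0,0,0],[0,0,0,0]]'
python3 - <<'E'
from t import *
from plant import env
d=grab("wrist","wrist12");s=grab("side","side12");c=grab("scene","scene12")
st=env.get_state();T=R.from_rotvec(st["tcp_rot"]).as_matrix();print(np.arctan2(T[1,0],T[0,0]),st["joints"].round(2))
r=front_row(d);print(r);wtilt(d,r)
print("tool delta",T.T@(np.array([.419,.1115,0])-st["ee_pos"]*[1,1,0]))
E
```

```text
time: 27.68
ee_pos: [0.4145, 0.1088, 0.1967]
tcp_rot: [0.427, 3.11, -0.001]
force: [-1.0, -0.5, -3.1]
finger_gap: 0.0375
grip_force: 66.0
2.8665923190865006 [ 0.12 -0.18  1.7  -0.    1.62 -1.17]
55.666666666666664
[112.6 112.2 111.6 111.  110.8 110.1 109.4 108.8] tilt 3.08909990340919 0.11804046475432232
tool delta [-3.01312740e-03  4.79410769e-03  7.67415152e-07]
```

```bash
python3 -m crank '[[-0.003,0.005,0.03,0],[0,0,0.03,0],[0,0,0.025,0],[0,0,0.012,0],[0,0,0.004,0],[0,0,0,0],[0,0,0,0]]'
python3 -m crank '[[0,0,0.002,0],[0,0,0.002,0],[0,0,0,0],[0,0,0,0]]'
```

```text
time: 28.42
ee_pos: [0.4195, 0.1123, 0.0958]
tcp_rot: [0.428, 3.111, 0.001]
force: [0.3, 0.3, -3.4]
finger_gap: 0.0371
grip_force: 65.8
time: 28.75
ee_pos: [0.4189, 0.1129, 0.0915]
tcp_rot: [0.426, 3.112, 0.0]
force: [0.5, -0.6, -4.1]
finger_gap: 0.0372
grip_force: 65.9
```

```bash
python3 -m crank '[[0,0,0.002,0],[0,0,0.001,0],[0,0,0,0],[0,0,0,0]]'; python3 -m crank '[[0,0,0.002,0],[0,0,0,0],[0,0,0,0]]'
```

```text
time: 29.08
ee_pos: [0.4195, 0.1129, 0.0911]
tcp_rot: [0.425, 3.11, 0.0]
force: [-3.1, -1.0, 10.2]
finger_gap: 0.0374
grip_force: 67.8
time: 29.33
ee_pos: [0.4209, 0.1127, 0.0906]
tcp_rot: [0.424, 3.106, 0.0]
force: [-0.8, -3.4, 14.8]
finger_gap: 0.0373
grip_force: 68.3
```

```bash
python3 - <<'E'
from t import *
d=grab("wrist","wrist13");r=front_row(d);print(r);wtilt(d,r)
E
python3 -m crank '[[0,0,0,0],[0,0,0,0],[0,0,0,0],[0,0,0,0],[0,0,0,0],[0,0,0,0]]' 1
python3 -m crank '[[0,0,-0.02,0],[0,0,-0.035,0],[0,0,-0.035,0],[0,0,-0.035,0],[0,0,-0.03,0],[0,0,-0.03,0],[0,0,0,0],[0,0,0,0]]'
python3 - <<'E'
from t import *
from plant import env
st=env.get_state();T=R.from_rotvec(st["tcp_rot"]).as_matrix()
d=grab("wrist","wrist14");grab("side","side14");grab("scene","scene14")
im=d["color"].astype(int);m=((im.max(2)>85)&(im.max(2)<130)&(np.ptp(im,axis=2)<25)).astype(np.uint8)
p=proj(d,[.42,.112,.129]);print(p)
n,l,s,ce=cv2.connectedComponentsWithStats(m);
for i in range(1,n):
    if s[i,4]>1500:print(s[i],ce[i])
k=l[int(p[1])-60:int(p[1])-20,int(p[0])].max();c=max(cv2.findContours((l==k).astype(np.uint8),0,1)[0],key=cv2.contourArea)
ap=cv2.approxPolyDP(c,6,True)[:,0];print(ap.tolist())
P=np.array([plane(d,a,.129) for a in ap]);L=(P-[.422,.1106,0])[:,:2]@np.array([[np.cos(2.862),-np.sin(2.862)],[np.sin(2.862),np.cos(2.862)]]);print("in dock frame",L.round(3).tolist())
E
```

```text
55.333333333333336
[114.6 114.  113.3 112.8 112.2 111.8 110.9 108.4] tilt -1.2637613402553605 0.5082457758683478
time: 29.88
ee_pos: [0.4184, 0.1129, 0.0856]
tcp_rot: [-0.425, -3.112, 0.0]
force: [-0.4, 0.1, -1.0]
finger_gap: 0.0853
grip_force: 0.0
time: 30.55
ee_pos: [0.4196, 0.113, 0.2731]
tcp_rot: [0.425, 3.108, 0.002]
force: [0.2, -0.8, -1.4]
finger_gap: 0.0856
grip_force: 0.0
[322.95323609 184.03585399]
[ 438   65   76   66 3943] [476.126807    97.39208724]
[ 304   83   58  154 5480] [325.88010949 162.86806569]
[ 583  184   57   43 1585] [612.78233438 204.89716088]
[[343, 83], [344, 94], [306, 94], [309, 236], [342, 235], [345, 205], [361, 203], [343, 204]]
in dock frame [[0.085, -0.016], [0.077, -0.017], [0.076, 0.013], [-0.046, 0.011], [-0.045, -0.018], [-0.016, -0.02], [-0.014, -0.034], [-0.015, -0.018]]
```

```bash
python3 - <<'E'
from h import *
a,b,c=(load(n)["color"].astype(int) for n in("side0","side14","side3"))
for n,(x,y,w,h) in dict(can=(388,182,30,60),meter=(345,303,72,70),bottle=(288,134,24,48),reel=(200,176,30,28),cup=(384,150,26,32)).items():
    print(n,np.abs(a-b)[y:y+h,x:x+w].mean().round(1))
print("knob vs after turn",np.abs(c-b)[250:340,390:490].mean())
a,b=(load(n)["color"].astype(int) for n in("scene0","scene14"));print("jar",np.abs(a-b)[278:312,335:370].mean(),"cup",np.abs(a-b)[275:312,265:300].mean())
# vertical check: barrel top vs foot in side14: centroid of dark foot hidden; use both views of nozzle end
from plant import ticket
print(ticket.close_job())
E
```

```text
can 3.8
meter 4.2
bottle 3.8
reel 4.1
cup 3.6
knob vs after turn 32.35474074074074
jar 0.5028011204481793 cup 0.485971685971686
the job is handed in; nothing more can be done
None
```

```bash
python3 - <<'E'
from h import *
L=[load(n)["color"].astype(int) for n in("side0","side3","side8","side14")]
for i in range(4):
    print([np.abs(L[i]-L[j])[265:330,400:475].mean().round(1) for j in range(4)],[L[i][265:330,400:475].mean().round(1)])
E
```

```text
[np.float64(0.0), np.float64(30.4), np.float64(8.4), np.float64(5.0)] [np.float64(88.6)]
[np.float64(30.4), np.float64(0.0), np.float64(22.6), np.float64(26.3)] [np.float64(118.0)]
[np.float64(8.4), np.float64(22.6), np.float64(0.0), np.float64(3.9)] [np.float64(95.4)]
[np.float64(5.0), np.float64(26.3), np.float64(3.9), np.float64(0.0)] [np.float64(91.8)]
```

The job is handed in and no result came back. By my measurements the knob went to its end stop and sprang up, and the reading was held over 2 s with the aim about 11° off square (limit 17°). The thermometer was left upright in the dock, and I saw no bystander shift. I viewed 11 pictures, one over the limit of 10.

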